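# Lever up the analyser stand and slip a levelling shim under it

### The job

Lever the front edge of the analyser's stand up with the pry bar over the fulcrum block, clearly higher than the shim is thick, then take the bar away and lay it flat on the bench clear of the stand and the block. Slide the shim nose first under the raised front edge, between the two tape strips, until its fin is close to the edge, and then press the front of the stand down so that it sits on the shim. Leave everything else on the bench where it is.

Things in the scene. Friction and masses are not known exactly. Their poses are not given: they have to be found in the camera images.
- stand: Fixed base of the tilting stand. Origin on the bench under the middle of the front edge; +x back under the analyser, +y along the edge, z up. Hinged on it is an aluminium tray 250 x 300 wide x 18, front edge at x=0, underside 24 above the bench when down; 22 dia feet at x=20, y=+-135, else open below. The white-blue analyser stands on it (top at z=172) from x=87 back; the lip in front is bare.
- tray (a joint): Tilt of tray and analyser about the hinge line at x=240, z=24 of stand. 0 = down, grows as the front edge rises (0.01 rad = 2.4 mm), to 0.15. Stiff hinge: stays where left. About 20 to 22 N up at the front edge raises it, 4 to 6 N down there lowers it. Reads about 0.03 when seated on the shim; lever it above 0.05 (edge up 12 mm) to let the shim in.
- fulcrum: Dark steel fulcrum block fixed on the bench, centred 42 in front of the stand's front edge, towards one end of it. 36 (x) x 70 (y) x 18, with a round ridge along y: radius 12, axis at x=0, z=20, so its top is at 32. Origin at the centre of its underside; axes parallel to stand's (+x towards the stand).
- lane: Two flat white tape strips on the bench, 100 long along x (-66 to 34), 10 wide, at y=+-37 (64 clear between): where the shim goes, towards the other end of the front edge. Origin on the bench midway between them, 42 in front of the front edge; axes parallel to stand's (+x towards the stand).
- bar: Loose pry bar, 200 long, 24 wide, 0.35 kg, lying flat. Origin at mid-length on its underside; +x along the bar to the toe, z up through its thickness. Flat steel blade 6 thick from x = -15 to the toe at x = +100; black handle 22 thick from x = -100 to x = -15; the underside is one flat plane. Centre of mass at about x = -30.
- shim: Loose aluminium shim, 100 long, 50 wide, 30 thick, 0.4 kg, with an upright fin on top to hold it by. Origin at the centre of its underside; +x towards the nose (x = +50). Fin: 40 long (x = -50 to -10), 14 wide across y, from z = 30 to z = 56.
- rack: Bystander: wire test-tube rack with capped tubes, 95 x 225 x 118 tall, origin at the centre of its underside.
- reagent: Bystander: amber reagent jar, 68 dia x 85 tall, origin at the centre of its underside.
- marker: Bystander: marker pen lying on the bench, 140 long, 14 thick, along its x.
- carton: Bystander: cardboard carton, 90 x 150 x 70, origin at the centre of its underside.
- spanner: Bystander: steel spanner lying on the bench, 140 long along its x.
- tipbox: Bystander: pipette-tip box, 85 x 120 x 65, origin at the centre of its underside.
- beaker: Bystander: white beaker, 72 dia x 85 tall, origin at the centre of its underside.
Mind the look-alikes: they are no part of the job. Leave any turquoise look-alike of the bar alone.

How it is judged (in metres and radians):
On the way, in this order (a step that is already met when the one before it is completed fails the run):
1. the tray's front edge is levered up by at least 12 mm (joint above 0.05), the bar bearing on both the fulcrum block and the tray (value of joint tray above 0.05 rad and contact force between bar and stand above 1 N and contact force between bar and fulcrum above 1 N), for 0.1 s.
2. the shim lies flat between the tape strips with its nose 20 to 62 mm under the raised front edge (x of shim in the frame of lane between 0.012 and 0.054 m and y of shim in the frame of lane between -0.015 and 0.015 m and angle between the x axis of shim and the x axis of lane, either way round below 0.25 rad and height (world z) of shim below 0.008 m), for 0.2 s.
At the end, for the whole second after the job is handed in: Tray sits on the shim (joint 0.02 to 0.039 rad); shim flat on the bench, nose 20 to 62 mm under the edge, within 15 mm of the lane's middle and 0.25 rad of its direction; bar flat, right side up and still on the bench, touching neither stand nor fulcrum block (value of joint tray between 0.02 and 0.039 rad and x of shim in the frame of lane between 0.012 and 0.054 m and y of shim in the frame of lane between -0.015 and 0.015 m and angle between the x axis of shim and the x axis of lane, either way round below 0.25 rad and angle between shim's own z axis and vertical below 0.06 rad and height (world z) of shim below 0.006 m and linear speed of each of shim, bar below 0.02 m/s and angle between bar's own z axis and vertical below 0.1 rad and height (world z) of bar below 0.008 m and contact force between bar and stand below 0.2 N and contact force between bar and fulcrum below 0.2 N).
It fails at once if a bystander is moved by more than 40 mm (distance of any of rack, reagent, marker, carton, spanner, tipbox, beaker from where it was at the start of the episode above 0.04 m).
It also fails if it takes over 72 s, if anything falls off the work surface, if the arm or the gripper's body presses on something with over 40 N, if the wrist force passes 120 N, or if a joint passes its speed limit or range.

### The arm

A 6-joint arm with a two-finger parallel gripper is mounted at the origin on the work surface. World frame = base frame: x ahead of the robot, y to its left, z up, the work surface at z = 0. Lengths are in m, angles in degrees, forces in N, time in s.
With the tool pointing down it reaches from about 0.35 to 0.85 m from the base axis. Payload 8.1 kg.
Tool frame: the origin (TCP) lies at the very end of the fingers, on their centre line; the grasp point (between the pads) lies 19 mm behind it (grip_point_offset is the distance from the TCP to the grasp point, in m); z points along the fingers, y is the line along which they close (so a half turn about z gives the same grasp; the last joint's range is limited). The gripper opens to 85 mm and grips with 20 to 120 N. Pads are 22 mm wide; open, the fingers measure 114 mm over their backs; the gripper's body (76 mm by 85 mm) begins 54 mm behind the grasp point. The pads swing forward as they close: fully open they stand 13 mm farther back than shut.
Start: joints at [-4.893, 7.471, 85.268, -0, 87.261, -4.893], TCP at [0.6, 0, 0.231] pointing down, gripper open.
Joint ranges: [-169.43, 169.43], [-51.17, 129.36], [1.28, 143.12], [-76.62, 256.62], [0, 156.53], [-152.29, 152.29]. Speed limits (degrees/s): [136.94, 136.94, 159.86, 180, 180, 180].

### API

Orientations are given as a 3x3 rotation matrix whose columns are the frame's x, y, z axes.
In Python, from station import observe, snapshot, job_done, grip_point_offset gives the robot as it stands.
- The arm moves only by the tool play_rows, never from a script. Its argument "commands" is a list of rows, each an object of numbers: "tx", "ty", "tz": the shift along the tool's x, y, z normalised to -1 to 1, where 1 is 100 mm; "rx", "ry", "rz": the turn, a rotation vector about the tool's x, y, z normalised to -1 to 1, where 1 is pi rad; "fingers": the gripper command: -1 is shut, 1 is fully open, values between are in proportion. A call has 1 to 12 rows; each row is the pose to reach, as a shift and turn from the pose commanded when the call began, along the tool's axes at that moment, turning the shorter way round; what a row does not reach only later rows make up. A row lasts 1/12 s, in which the tool goes at most 41.7 mm and 7.16 degrees, less where a joint would pass 70% of its speed; a pose out of reach is approached as far as the arm can. A call with a number of a shift or a turn outside -1 to 1 is refused whole. A call with a gripper value outside its range is refused whole. The fingers move at their own pace and stop on an object; "grip_force" is the grip in N (left out, the last holds). Time passes only in rows, so rows that repeat a pose let the fingers close. It gives the time, the measured TCP pose, the force, the opening and the grip force at its end, in the units of the state.
- observe(): the state, without advancing time (a new reading comes with each control period).
- snapshot(name): name is "scene" or "side" or "wrist"; returns a dict with "img" (480x640x3 uint8, red, green, blue), "intrinsics" (3x3 intrinsics, pixels), "k1" (the pictures are not rectified: a ray, as slopes to the right and down, at radius r is drawn at 1 + k1 r^2 times it, then the intrinsics apply), "rvec" (rotation vector, rad) and "tvec" (3), from world to camera coordinates, as OpenCV has them. Camera axes: x right, y down, z forward; pixel columns grow to the right and rows downward; lengths in m; the calibration is good to about 2 mm. A picture is of the moment at which its call begins. There is no depth.
- job_done(): hands the job in; it is judged then, once.
The state is a dict: "clock": time; "joint_pos": joint angles; "qd": joint speeds; "joint_torque": joint torques, N m; "ee_pos": TCP position; "orientation": TCP orientation; "force": force on the tool from outside, world axes, zero at the start; "torque": the same for the moment, N m; "gripper_width": finger opening in m; "gripper_force": force on a finger pad.
Only numpy, scipy, OpenCV 4.12 (cv2) and the standard library are available. Lean on these libraries where they do the work, as an engineer would, in place of code of your own. Each camera call takes 0.05 s, during which the arm holds its last target. There are 200 camera calls.

## Working session

There is one attempt and no reset: what is moved stays moved. The work goes in short steps, Python scripts to look and compute and a tool call to move; the robot and the scene stay as the last step left them, time stands still between calls to the robot, and variables do not carry over. Pictures are saved under pics/ and viewed, at most 10 in all, crops included, and the job is handed in when it is done.

Besides the shell and the picture viewer there is one more tool, called after "Request:" as name(argument=value, ...), one argument or row to a line, values as JSON. play_rows: Moves the arm, as the interface text tells. Scaled input: -1 to 1 covers 100 mm each way for a shift and pi rad each way for a turn. Its arguments: {"type":"object","properties":{"commands":{"type":"array"},"grip_force":{"type":"number"}},"required":["commands"]}

```bash
mkdir -p pics; ls
cat > h.py <<'E'
import numpy as np, cv2, pickle
from station import observe, snapshot, job_done, grip_point_offset
def save(name,fn):
    s=snapshot(name); cv2.imwrite(f'pics/{fn}.png',s['img'][:,:,::-1]); pickle.dump(s,open(f'pics/{fn}.pkl','wb')); return s
def load(fn): return pickle.load(open(f'pics/{fn}.pkl','rb'))
def dist(s): return np.array([s['k1'],0,0,0],float)
def proj(s,P): return cv2.projectPoints(np.array(P,float).reshape(-1,3),np.array(s['rvec'],float),np.array(s['tvec'],float),np.array(s['intrinsics'],float),dist(s))[0][:,0]
def w(s,uv,z):
    uv=np.array(uv,float).reshape(-1,1,2); K=np.array(s['intrinsics'],float)
    n=cv2.undistortPoints(uv,K,dist(s))[:,0]; R=cv2.Rodrigues(np.array(s['rvec'],float))[0]; t=np.array(s['tvec'],float).ravel()
    c=-R.T@t; d=np.c_[n,np.ones(len(n))]@R
    return c+d*((np.reshape(z,(-1,1))-c[2])/d[:,2:])
E
python3 - <<'E'
from h import *
for n in ['scene','side','wrist']:
    s=save(n,n+'0'); R=cv2.Rodrigues(np.array(s['rvec'],float))[0]; print(n,-R.T@np.array(s['tvec']).ravel(),R[2],s['k1'])
print(observe(),grip_point_offset)
E
```

```text
pics
scene [1.02599626 0.32614643 0.89967625] [-0.46257638 -0.39680123 -0.79282525] 0.007778683372998033
side [-0.24274588 -0.92431215  1.00272487] [ 0.51681685  0.56514477 -0.64304878] -0.0631050271829663
wrist [0.59915696 0.07732103 0.3738273 ] [-0.00095989 -0.30129802 -0.95352954] -0.02254614828955049
{'clock': 0.15, 'joint_pos': array([-4.89480347e+00,  7.50561775e+00,  8.53147981e+01,  6.67878151e-04,
        8.72601184e+01, -4.89539666e+00]), 'qd': array([ 0.04504546, -0.09267032, -0.15756562, -0.00077921, -0.03102951,
        0.0478505 ]), 'joint_torque': array([ 1.01583330e-03, -5.70061326e+01, -5.01160097e+01, -1.39109225e-04,
        9.69119486e-03, -7.10949371e-05]), 'ee_pos': array([5.99589310e-01, 4.35143400e-05, 2.30482136e-01]), 'orientation': array([[-9.69579594e-06,  9.99999021e-01, -1.39946815e-03],
       [ 9.99999991e-01,  9.87988436e-06,  1.31534849e-04],
       [ 1.31548547e-04, -1.39946686e-03, -9.99999012e-01]]), 'force': array([-0.78259619,  0.48801808, -0.26424724]), 'torque': array([-0.02219228, -0.04911931,  0.04557717]), 'gripper_force': 0.0, 'gripper_width': 0.08530944425900663} 0.0187
```

View pics/scene0.png

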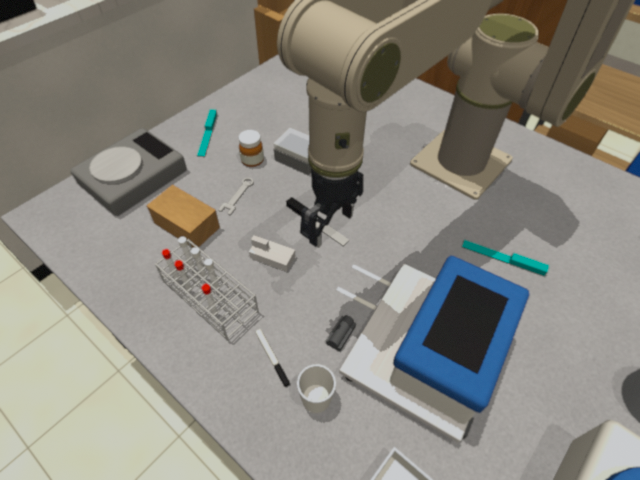

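View pics/side0.png

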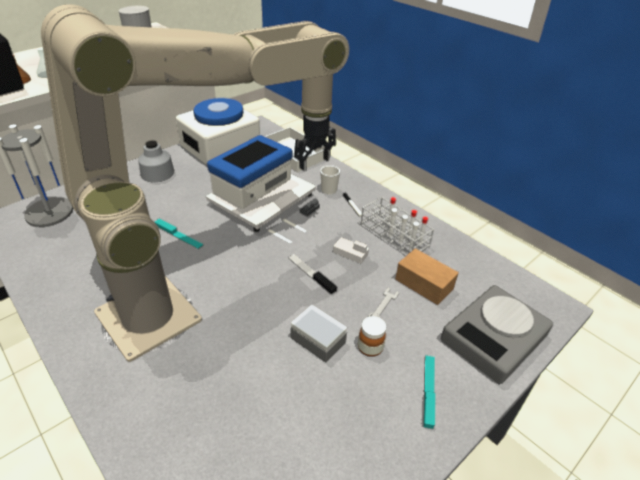

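The scene view has the stand at the lower right, with the front edge from about (415,268) to (345,372), the fulcrum at (341,332), tape at (365,280), the shim at (272,250) and the bar at (318,222). The side view has the bar at (313,273) and the shim at (350,248). I'll enlarge both.

Run:
```python
from h import *
def crop(fn,x0,y0,x1,y1,k,out):
    im=cv2.imread(f'pics/{fn}.png')[y0:y1,x0:x1]; im=cv2.resize(im,None,fx=k,fy=k,interpolation=cv2.INTER_CUBIC)
    for x in range((x0//20+1)*20,x1,20): cv2.line(im,(int((x-x0)*k),0),(int((x-x0)*k),6),(0,0,255),1); cv2.putText(im,str(x),(int((x-x0)*k)-10,16),0,.35,(0,0,255))
    for y in range((y0//20+1)*20,y1,20): cv2.line(im,(0,int((y-y0)*k)),(6,int((y-y0)*k)),(0,0,255),1); cv2.putText(im,str(y),(8,int((y-y0)*k)+4),0,.35,(0,0,255))
    cv2.imwrite(f'pics/{out}.png',im)
crop('scene0',240,190,440,340,4,'c1'); crop('side0',200,160,400,310,4,'c2')
```

```text
(no output)
```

View pics/c2.png

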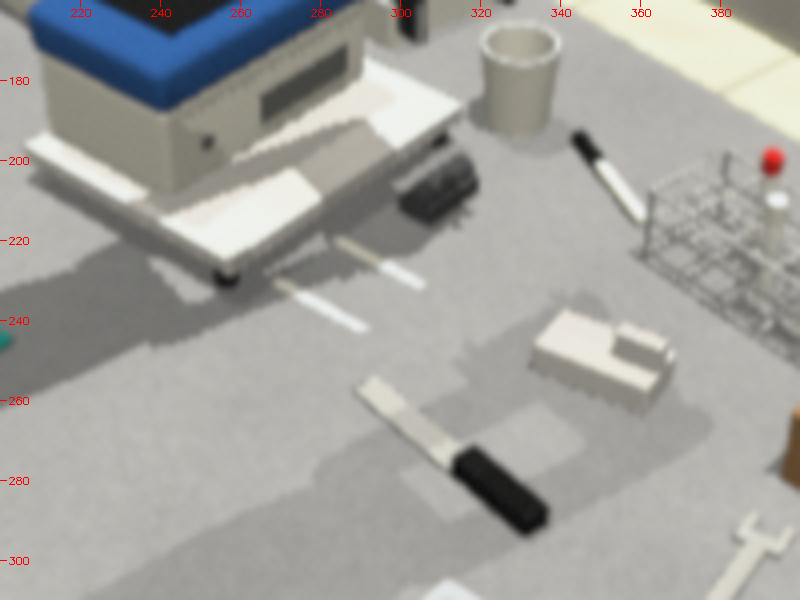

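View pics/c1.png

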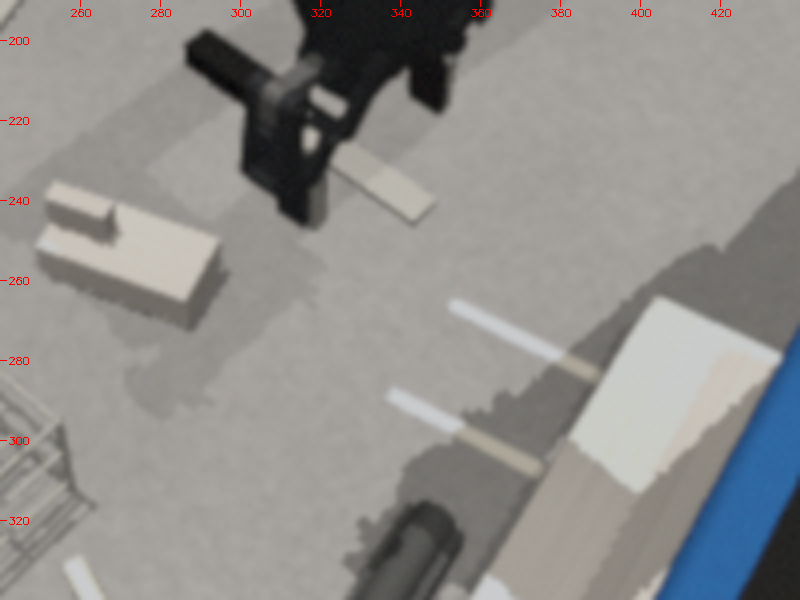

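The crops show the tape ends, bar toe and handle, shim corners and tray corners clearly. Next I convert them to positions.

Run:
```python
from h import *
np.set_printoptions(precision=4,suppress=True)
sc,sd=load('scene0'),load('side0')
S=lambda x,y:(240+x/4-.4,190+y/4-.4)
D=lambda x,y:(200+x/4-.4,160+y/4-.4)
def show(s,n,p,z): print(n,w(s,p,z)[0])
show(sc,'tapeA end sc',S(452,304),0);show(sd,'tapeA end sd',D(366,328),0);show(sc,'tapeA in sc',S(598,378),0);show(sd,'tapeA in sd',D(277,284),0)
show(sc,'tapeB end sc',S(390,394),0);show(sd,'tapeB end sd',D(422,286),0);show(sc,'tapeB in sc',S(541,470),0);show(sd,'tapeB in sd',D(338,240),0)
for p in [(228,262),(462,103)]: show(sd,'tray top',D(*p),.042)
show(sc,'tray top A',S(655,296),.042); show(sc,'tray top B',(343.5,371),.042)
for p in [(373,376),(358,390)]: show(sd,'toe sd',D(*p),.006)
for p in [(435,203),(414,223)]: show(sc,'toe sc',S(*p),.006)
for p in [(548,510),(525,529)]: show(sd,'hend sd',D(*p),.022)
for p in [(207,30),(187,48)]: show(sc,'hend sc',S(*p),.022)
for p in [(567,310),(533,348),(649,392)]: show(sd,'shim sd',D(*p),.03)
for p in [(220,240),(187,303),(37,245)]: show(sc,'shim sc',S(*p),.03)
for p in [(614,325),(674,350)]: show(sd,'fin sd',D(*p),.056)
for p in [(50,181),(112,205),(46,193)]: show(sc,'fin sc',S(*p),.056)
```

```text
tapeA end sc [ 0.494  -0.0089  0.    ]
tapeA end sd [ 0.4991 -0.0064  0.    ]
tapeA in sc [0.4795 0.0879 0.    ]
tapeA in sd [0.4784 0.0845 0.    ]
tapeB end sc [0.5678 0.003  0.    ]
tapeB end sd [0.5688 0.0053 0.    ]
tapeB in sc [0.5509 0.099  0.    ]
tapeB in sd [0.5544 0.0985 0.    ]
tray top [0.4351 0.0899 0.042 ]
tray top [0.7326 0.1413 0.042 ]
tray top A [0.4377 0.0917 0.042 ]
tray top B [0.7285 0.1474 0.042 ]
toe sd [ 0.4622 -0.0601  0.006 ]
toe sd [ 0.443  -0.0651  0.006 ]
toe sc [ 0.4441 -0.0617  0.006 ]
toe sc [ 0.4649 -0.0618  0.006 ]
hend sd [ 0.4549 -0.2646  0.022 ]
hend sd [ 0.4297 -0.2676  0.022 ]
hend sc [ 0.4396 -0.2583  0.022 ]
hend sc [ 0.46   -0.2573  0.022 ]
shim sd [ 0.6131 -0.1195  0.03  ]
shim sd [ 0.5608 -0.1357  0.03  ]
shim sd [ 0.5933 -0.2294  0.03  ]
shim sc [ 0.566 -0.131  0.03 ]
shim sc [ 0.6124 -0.1146  0.03  ]
shim sc [ 0.6403 -0.2108  0.03  ]
fin sd [ 0.6054 -0.1772  0.056 ]
fin sd [ 0.6195 -0.2272  0.056 ]
fin sc [ 0.6137 -0.223   0.056 ]
fin sc [ 0.6024 -0.1825  0.056 ]
fin sc [ 0.6216 -0.2183  0.056 ]
```

```bash
cat >> h.py <<'E'
def fr(x,y,deg):
    a=np.radians(deg); T=np.eye(4); T[:2,:2]=[[np.cos(a),-np.sin(a)],[np.sin(a),np.cos(a)]]; T[:2,3]=x,y; return T
def tf(T,P): return np.array(P,float).reshape(-1,3)@T[:3,:3].T+T[:3,3]
def box(x0,x1,y0,y1,z0,z1):
    c=[(x,y,z) for z in(z0,z1) for x,y in((x0,y0),(x1,y0),(x1,y1),(x0,y1))]
    e=[(0,1),(1,2),(2,3),(3,0),(4,5),(5,6),(6,7),(7,4),(0,4),(1,5),(2,6),(3,7)]
    return [(c[a],c[b]) for a,b in e]
def overlay(fn,items,win,k):
    s=load(fn); x0,y0,x1,y1=win
    im=cv2.resize(s['img'][y0:y1,x0:x1,::-1],None,fx=k,fy=k,interpolation=cv2.INTER_CUBIC)
    for T,segs,col in items:
        for a,b in segs:
            p=(proj(s,tf(T,[a,b]))-[x0,y0]+.5)*k
            cv2.line(im,*[tuple(map(int,q*8)) for q in p],col,1,cv2.LINE_AA,3)
    return im
E
cat > ov.py <<'E'
from h import *
stand=fr(.583,.118,100.3)
def rel(T,x,y): 
    p=tf(T,[(x,y,0)])[0]; return p
import sys
ly,fy=float(sys.argv[1]),float(sys.argv[2])
lane=stand.copy(); lane[:3,3]=rel(stand,-.042,ly); ful=stand.copy(); ful[:3,3]=rel(stand,-.042,fy)
bar=fr(.4505,-.1625,88); shim=fr(.6025,-.172,107)
G,R,B,Y=(0,200,0),(0,0,255),(255,0,0),(0,220,255)
items=[(stand,box(0,.25,-.15,.15,.024,.042),G),(lane,box(-.066,.034,-.042,-.032,0,0)[:4]+box(-.066,.034,.032,.042,0,0)[:4],R),
(ful,box(-.018,.018,-.035,.035,0,.018)+[((0,-.035,.032),(0,.035,.032))],Y),
(bar,box(-.015,.1,-.012,.012,0,.006)+box(-.1,-.015,-.012,.012,0,.022),B),
(shim,box(-.05,.05,-.025,.025,0,.03)+box(-.05,-.01,-.007,.007,.03,.056),R)]
a=overlay('scene0',items,(240,190,440,390),4)[:, :]; b=overlay('side0',items,(200,160,400,310),4)
cv2.imwrite('pics/o%s.png'%sys.argv[3],cv2.resize(np.vstack([a]),(600,600),interpolation=cv2.INTER_AREA)); cv2.imwrite('pics/p%s.png'%sys.argv[3],b)
E
python3 - <<'E'
from h import *
sd=load('side0');sc=load('scene0')
st=fr(.583,.118,100.3)
for p,s in [((310,207),sd),((341,332),sc)]:
    P=w(s,p,.02)[0]; print(P, np.linalg.inv(st)@np.r_[P,1])
E
python3 ov.py .071 -.075 1
```

```text
[0.65191083 0.07623784 0.02      ] [-0.05341058 -0.06033317  0.02        1.        ]
[0.65728113 0.08531836 0.02      ] [-0.04543661 -0.06724054  0.02        1.        ]
```

View pics/p1.png

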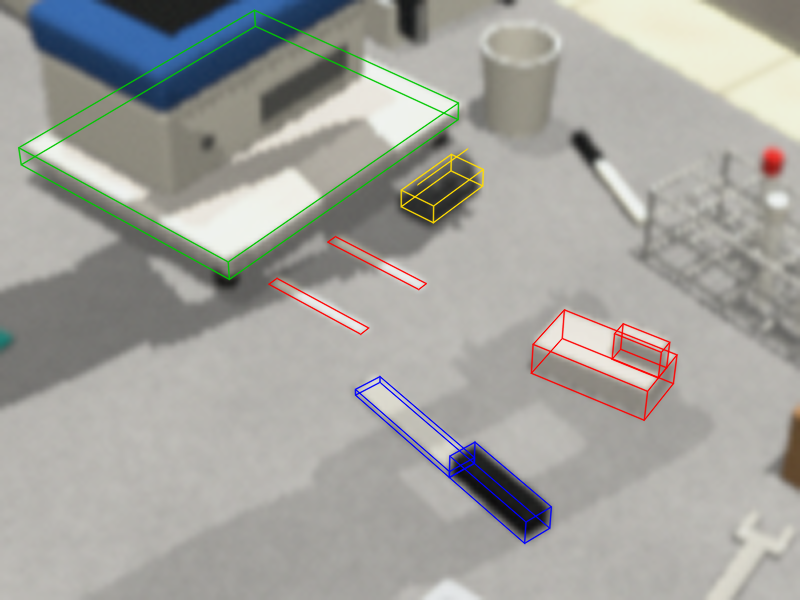

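View pics/o1.png

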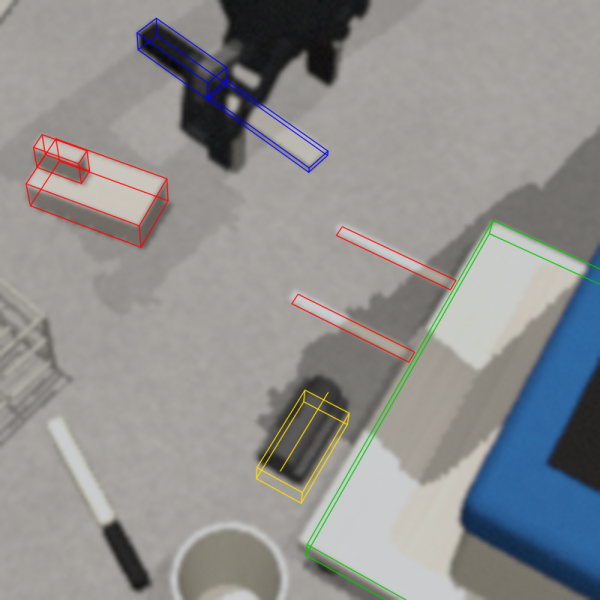

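The model overlay fits the stand, tape, bar and shim within 2–3 mm in both views. The fulcrum needs to shift to y≈-0.069. Next I check the gripper clearance to the tip box and compute the first move.

```bash
cat >> h.py <<'E'
from scipy.spatial.transform import Rotation as Ro
def down(yaw,pitch=0):
    "tool x along yaw (deg), z down; pitch>0 = tool-x end dips"
    a=np.radians(yaw); X=np.array([np.cos(a),np.sin(a),0]);Z=np.array([0,0,-1.]);M=np.c_[X,np.cross(Z,X),Z]
    return M@Ro.from_euler('y',-pitch,degrees=True).as_matrix()
def go(p0,R0,p,R):
    d=R0.T@(np.array(p)-p0)/.1; r=Ro.from_matrix(R0.T@R).as_rotvec()/np.pi
    return np.round(np.r_[d,r],4)
E
python3 - <<'E'
from h import *
sd=load('side0');sc=load('scene0')
print(w(sd,[(318,309),(345,333),(318,345),(291,325)],.065),w(sc,[(293,131),(275,147)],.065))
R0=down(90);p0=np.array([.6,0,.231])
print(go(p0,R0,[.4485,-.222,.1],down(88)),(down(90,10)))
E
```

```text
[[ 0.33289816 -0.31958473  0.065     ]
 [ 0.33114101 -0.42180856  0.065     ]
 [ 0.25581171 -0.4056525   0.065     ]
 [ 0.24567826 -0.31541107  0.065     ]] [[ 0.27503067 -0.40112709  0.065     ]
 [ 0.35852767 -0.39216758  0.065     ]]
[-2.22   -1.515   1.31    0.      0.      0.0111] [[ 6.03020831e-17  1.00000000e+00 -1.06328842e-17]
 [ 9.84807753e-01 -6.12323400e-17 -1.73648178e-01]
 [-1.73648178e-01  0.00000000e+00 -9.84807753e-01]]
```

Request:
play_rows(
  commands=[
    {"tx":-0.35,"ty":-0.25,"tz":0.15,"fingers":1},
    {"tx":-0.7,"ty":-0.5,"tz":0.3,"fingers":1},
    {"tx":-1,"ty":-0.76,"tz":0.5,"fingers":1},
    {"tx":-1,"ty":-0.76,"tz":0.5,"fingers":1},
  ],
  grip_force=100,
)

```text
$.commands[0]: bad value
```

Request:
play_rows(
  commands=[
    {"tx":-0.4,"ty":-0.25,"tz":0.2,"fingers":0.4},
    {"tx":-0.8,"ty":-0.5,"tz":0.4,"fingers":0.4},
    {"tx":-1,"ty":-0.755,"tz":0.6,"rz":0.011,"fingers":0.4},
    {"tx":-1,"ty":-0.755,"tz":0.8,"rz":0.011,"fingers":0.4},
    {"tx":-1,"ty":-0.755,"tz":0.8,"rz":0.011,"fingers":0.4},
    {"tx":-1,"ty":-0.755,"tz":0.8,"rz":0.011,"fingers":0.4},
  ],
)

```text
$.commands[0]: bad value
```

Request:
play_rows(
  commands=[
    {"tx":-0.35,"ty":-0.25,"tz":0.15,"rx":0,"ry":0,"rz":0,"fingers":1},
    {"tx":-0.7,"ty":-0.5,"tz":0.3,"rx":0,"ry":0,"rz":0,"fingers":1},
    {"tx":-1,"ty":-0.76,"tz":0.5,"rx":0,"ry":0,"rz":0,"fingers":1},
    {"tx":-1,"ty":-0.76,"tz":0.5,"rx":0,"ry":0,"rz":0,"fingers":1},
  ],
  grip_force=100,
)

```text
clock: 0.48
ee_pos: [0.5194, -0.1026, 0.1773]
orientation: [[0.002, 1.0, -0.007], [1.0, -0.002, 0.0], [0.0, -0.007, -1.0]]
force: [-0.7, -0.0, -0.2]
gripper_width: 0.0856
gripper_force: 0.0
```

Request:
play_rows(
  commands=[
    {"tx":-0.4,"ty":-0.25,"tz":0.2,"rx":0,"ry":0,"rz":0,"fingers":0.3},
    {"tx":-0.8,"ty":-0.5,"tz":0.4,"rx":0,"ry":0,"rz":0.011,"fingers":0.3},
    {"tx":-1,"ty":-0.755,"tz":0.6,"rx":0,"ry":0,"rz":0.011,"fingers":0.3},
    {"tx":-1,"ty":-0.755,"tz":0.8,"rx":0,"ry":0,"rz":0.011,"fingers":0.3},
    {"tx":-1,"ty":-0.755,"tz":0.8,"rx":0,"ry":0,"rz":0.011,"fingers":0.3},
    {"tx":-1,"ty":-0.755,"tz":0.8,"rx":0,"ry":0,"rz":0.011,"fingers":0.3},
  ],
)

```text
clock: 0.98
ee_pos: [0.4471, -0.1995, 0.1]
orientation: [[0.037, 0.999, -0.003], [0.999, -0.037, 0.002], [0.002, -0.003, -1.0]]
force: [0.5, 0.5, -0.1]
gripper_width: 0.0556
gripper_force: 0.0
```

Run:
```python
from h import *
print(observe()['ee_pos'],observe()['gripper_width'])
s=save('wrist','w1')
bar=fr(.4505,-.162,88)
im=overlay('w1',[(bar,box(-.015,.1,-.012,.012,0,.006)+box(-.1,-.015,-.012,.012,0,.022),(255,0,0))],(0,0,640,480),1)
cv2.imwrite('pics/w1o.png',im)
```

```text
[ 0.44712152 -0.19946679  0.0999657 ] 0.05556132882624018
```

View pics/w1o.png

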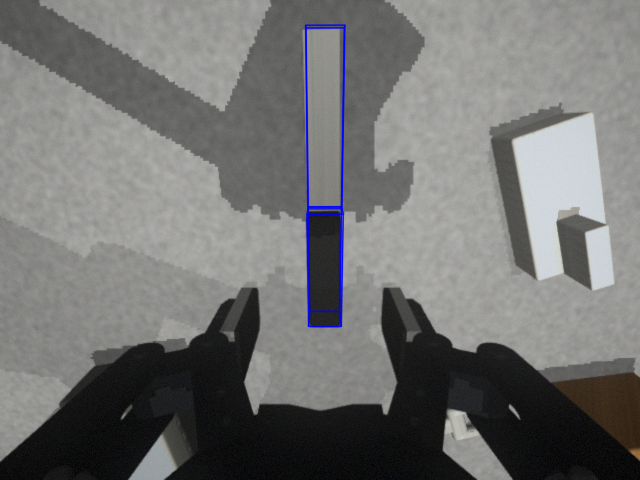

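The wrist view confirms the bar pose: toe at (325,26), handle end at (325,326), with the model within about 1 mm. Descending and gripping.

Request:
play_rows(
  commands=[
    {"tx":-0.22,"ty":0,"tz":0.3,"rx":0,"ry":0,"rz":0,"fingers":0.3},
    {"tx":-0.22,"ty":0,"tz":0.6,"rx":0,"ry":0,"rz":0,"fingers":0.3},
    {"tx":-0.22,"ty":0,"tz":0.85,"rx":0,"ry":0,"rz":0,"fingers":0.3},
    {"tx":-0.22,"ty":0,"tz":0.97,"rx":0,"ry":0,"rz":0,"fingers":0.3},
    {"tx":-0.22,"ty":0,"tz":0.97,"rx":0,"ry":0,"rz":0,"fingers":0.3},
    {"tx":-0.22,"ty":0,"tz":0.97,"rx":0,"ry":0,"rz":0,"fingers":-1},
    {"tx":-0.22,"ty":0,"tz":0.97,"rx":0,"ry":0,"rz":0,"fingers":-1},
    {"tx":-0.22,"ty":0,"tz":0.97,"rx":0,"ry":0,"rz":0,"fingers":-1},
    {"tx":-0.22,"ty":0,"tz":0.97,"rx":0,"ry":0,"rz":0,"fingers":-1},
    {"tx":-0.22,"ty":0,"tz":0.97,"rx":0,"ry":0,"rz":0,"fingers":-1},
  ],
  grip_force=110,
)

```text
clock: 1.87
ee_pos: [0.45, -0.2229, 0.0072]
orientation: [[0.034, 0.999, 0.004], [0.999, -0.034, -0.002], [-0.002, 0.004, -1.0]]
force: [-0.0, 1.9, 5.7]
gripper_width: 0.0213
gripper_force: 109.0
```

```bash
cat >> h.py <<'E'
stand=fr(.583,.118,100.3)
def barpose(th,c,d,y=-.069,off=(-.061,.0072)):
    "TCP pos (world), R; th pitch deg (toe down), c clearance to ridge, d toe distance past ridge axis (m)"
    t=np.radians(th); z=.020+(.012+c)/np.cos(t)-d*np.tan(t)
    D=np.array([np.cos(t),0,-np.sin(t)]);N=np.array([np.sin(t),0,np.cos(t)])
    p=np.array([-.042+d,y,z])+D*(-.1+off[0])+N*off[1]
    return tf(stand,[p])[0],down(100.3,th)
E
python3 - <<'E'
from h import *
sd=load('side0');sc=load('scene0')
b=w(sd,(329,192),0);print('beaker',b,(np.linalg.inv(stand)@np.r_[b[0],1]))
for uv in [(272,385),(290,378),(258,332)]:
  m=w(sc,uv,.01);print('marker',m,(np.linalg.inv(stand)@np.r_[m[0],1]))
for a in [(28,.0025,-.02),(28,.0025,.059),(22,.001,.059),(16,0,.059),(10,0,.059),(4,0,.059),(0,0,.059),(-3,0,.059),(-5,0,.059)]: print(a,barpose(*a)[0].round(4))
E
```

```text
beaker [[0.78555183 0.12217042 0.        ]] [-0.0321135 -0.2000334  0.         1.       ]
marker [[0.83322157 0.05116114 0.01      ]] [-0.11050193 -0.23423833  0.01        1.        ]
marker [[0.79926598 0.06855525 0.01      ]] [-0.08731679 -0.20394003  0.01        1.        ]
marker [[ 0.76987699 -0.05210364  0.01      ]] [-0.20077644 -0.15345056  0.01        1.        ]
(28, 0.0025, -0.02) [ 0.6868 -0.0672  0.129 ]
(28, 0.0025, 0.059) [0.6727 0.0105 0.087 ]
(22, 0.001, 0.059) [0.6741 0.0028 0.0772]
(16, 0, 0.059) [ 0.6752 -0.0033  0.0669]
(10, 0, 0.059) [ 0.676  -0.0077  0.0568]
(4, 0, 0.059) [ 0.6765 -0.0105  0.0463]
(0, 0, 0.059) [ 0.6766 -0.0113  0.0392]
(-3, 0, 0.059) [ 0.6767 -0.0115  0.0339]
(-5, 0, 0.059) [ 0.6766 -0.0114  0.0303]
```

Request:
play_rows(
  commands=[
    {"tx":0,"ty":0,"tz":-0.15,"rx":0,"ry":0,"rz":0,"fingers":-1},
    {"tx":0,"ty":0,"tz":-0.45,"rx":0,"ry":0,"rz":0,"fingers":-1},
    {"tx":0,"ty":0,"tz":-0.75,"rx":0,"ry":0,"rz":0,"fingers":-1},
    {"tx":0,"ty":0.2,"tz":-1,"rx":0,"ry":0,"rz":0,"fingers":-1},
    {"tx":0,"ty":0.45,"tz":-1,"rx":0,"ry":0,"rz":-0.02,"fingers":-1},
    {"tx":0,"ty":0.7,"tz":-1,"rx":0,"ry":0,"rz":-0.04,"fingers":-1},
    {"tx":0,"ty":1,"tz":-1,"rx":0,"ry":0,"rz":-0.068,"fingers":-1},
    {"tx":0,"ty":1,"tz":-1,"rx":0,"ry":0,"rz":-0.068,"fingers":-1},
  ],
)

```text
clock: 2.53
ee_pos: [0.5522, -0.2255, 0.1055]
orientation: [[-0.184, 0.983, 0.004], [0.983, 0.184, -0.001], [-0.002, 0.004, -1.0]]
force: [-0.2, 0.2, -2.2]
gripper_width: 0.021
gripper_force: 108.9
```

Run:
```python
from h import *
o=observe(); R0=down(100.3); print(o['ee_pos'],np.abs(o['orientation']-R0).max(),o['gripper_width'])
p=barpose(28,.0025,-.02)
print(go(o['ee_pos'],R0,*p))
print(go(*p,*barpose(28,.0025,.059)))
```

```text
[ 0.5522007  -0.22545731  0.10553932] 0.005621210708815411 0.02103225084101555
[ 1.3164  1.6071 -0.2346 -0.     -0.1556  0.    ]
[ 0.8947 -0.     -0.      0.      0.      0.    ]
```

Request:
play_rows(
  commands=[
    {"tx":0,"ty":0.25,"tz":-0.15,"rx":0,"ry":0,"rz":0,"fingers":-1},
    {"tx":0.1,"ty":0.5,"tz":-0.3,"rx":0,"ry":0,"rz":0,"fingers":-1},
    {"tx":0.3,"ty":0.75,"tz":-0.5,"rx":0,"ry":0,"rz":0,"fingers":-1},
    {"tx":0.5,"ty":1,"tz":-0.5,"rx":0,"ry":0,"rz":0,"fingers":-1},
    {"tx":0.5,"ty":1,"tz":-0.5,"rx":0,"ry":0,"rz":0,"fingers":-1},
  ],
)

```text
clock: 2.95
ee_pos: [0.6417, -0.1541, 0.158]
orientation: [[-0.181, 0.983, 0.007], [0.983, 0.181, 0.001], [-0.001, 0.007, -1.0]]
force: [-0.0, 0.7, -4.0]
gripper_width: 0.0214
gripper_force: 109.2
```

Request:
play_rows(
  commands=[
    {"tx":0.2,"ty":0.2,"tz":0,"rx":0,"ry":-0.03,"rz":0,"fingers":-1},
    {"tx":0.45,"ty":0.4,"tz":0.05,"rx":0,"ry":-0.06,"rz":0,"fingers":-1},
    {"tx":0.65,"ty":0.607,"tz":0.1,"rx":0,"ry":-0.09,"rz":0,"fingers":-1},
    {"tx":0.8,"ty":0.607,"tz":0.2,"rx":0,"ry":-0.12,"rz":0,"fingers":-1},
    {"tx":0.816,"ty":0.607,"tz":0.265,"rx":0,"ry":-0.1556,"rz":0,"fingers":-1},
    {"tx":0.816,"ty":0.607,"tz":0.265,"rx":0,"ry":-0.1556,"rz":0,"fingers":-1},
    {"tx":0.816,"ty":0.607,"tz":0.265,"rx":0,"ry":-0.1556,"rz":0,"fingers":-1},
  ],
)

```text
clock: 3.53
ee_pos: [0.6812, -0.0649, 0.1264]
orientation: [[-0.162, 0.983, 0.082], [0.869, 0.182, -0.46], [-0.468, -0.003, -0.884]]
force: [0.0, -0.4, -2.8]
gripper_width: 0.0211
gripper_force: 109.3
```

```bash
cat >> h.py <<'E'
def barfromtcp(o,off=(-.061,.0072)):
    R=o['orientation']; Rb=np.c_[R[:,0],-R[:,1],-R[:,2]]; T=np.eye(4); T[:3,:3]=Rb; T[:3,3]=o['ee_pos']-Rb@[off[0],0,off[1]]; return T
E
python3 - <<'E'
from h import *
o=observe(); p=barpose(28,.0025,-.02); print(o['ee_pos'],p[0],np.abs(o['orientation']-p[1]).max(),o['gripper_width'])
B=barfromtcp(o); save('scene','s2'); save('side','d2')
lst=[(B,box(-.015,.1,-.012,.012,0,.006)+box(-.1,-.015,-.012,.012,0,.022),(255,0,0))]
a=overlay('s2',lst,(250,200,450,400),2.5);b=overlay('d2',lst,(240,130,360,290),3.125)
cv2.imwrite('pics/v2.png',np.hstack([a,b]))
print(go(*p,*barpose(28,.0025,.059)))
E
```

```text
[ 0.6812054  -0.06487596  0.12644457] [ 0.68678697 -0.06720154  0.1289986 ] 0.004079297164632845 0.021058210802065797
[ 0.8947 -0.     -0.      0.      0.      0.    ]
```

View pics/v2.png

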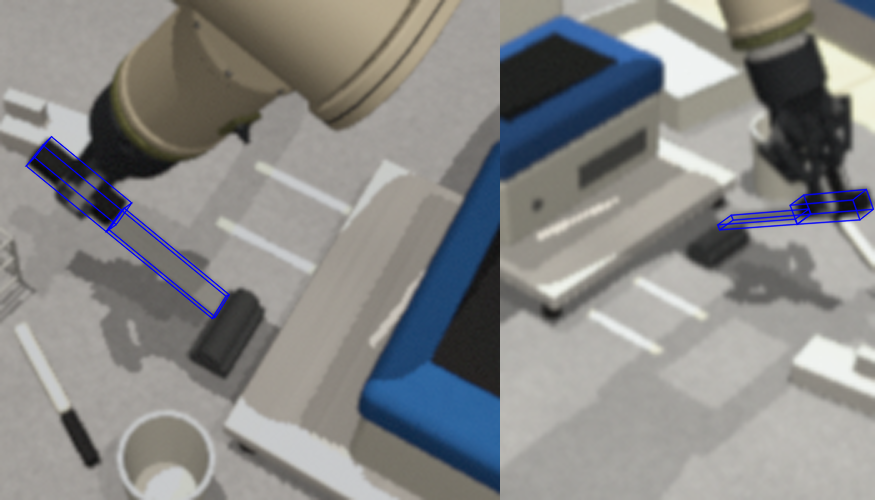

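The bar overlay matches in both views: toe at (215,300) in the left panel, ahead of the ridge, with no slip in the grip. Inserting along the bar axis.

Request:
play_rows(
  commands=[
    {"tx":0.2,"ty":0,"tz":-0.01,"rx":0,"ry":0,"rz":0,"fingers":-1},
    {"tx":0.4,"ty":0,"tz":-0.01,"rx":0,"ry":0,"rz":0,"fingers":-1},
    {"tx":0.5,"ty":0,"tz":-0.01,"rx":0,"ry":0,"rz":0,"fingers":-1},
    {"tx":0.6,"ty":0,"tz":-0.01,"rx":0,"ry":0,"rz":0,"fingers":-1},
    {"tx":0.7,"ty":0,"tz":-0.01,"rx":0,"ry":0,"rz":0,"fingers":-1},
    {"tx":0.78,"ty":0,"tz":-0.01,"rx":0,"ry":0,"rz":0,"fingers":-1},
    {"tx":0.84,"ty":0,"tz":-0.01,"rx":0,"ry":0,"rz":0,"fingers":-1},
    {"tx":0.84,"ty":0,"tz":-0.01,"rx":0,"ry":0,"rz":0,"fingers":-1},
    {"tx":0.84,"ty":0,"tz":-0.01,"rx":0,"ry":0,"rz":0,"fingers":-1},
  ],
)

```text
clock: 4.38
ee_pos: [0.669, 0.0063, 0.0891]
orientation: [[-0.158, 0.984, 0.084], [0.869, 0.179, -0.462], [-0.47, -0.0, -0.883]]
force: [-0.9, 0.3, -2.8]
gripper_width: 0.0212
gripper_force: 109.3
```

```bash
cat >> h.py <<'E'
def barstat(o):
    B=np.linalg.inv(stand)@barfromtcp(o); th=np.degrees(np.arcsin(-B[2,0])); n=B[:3,2]; toe=tf(B,[(.1,0,0)])[0]
    c=n@(B[:3,3]-[-.042,B[1,3],.02])-.012
    D=B[:3,0]; t=(0-B[0,3]-n[0]*.006)/D[0]; edge=(B[:3,3]+n*.006+D*t)[2]
    tt=toe+n*.006; qe=(edge-.024)/.24; qt=(tt[2]-.024)/(.24-tt[0])
    return dict(th=th,clear=c,toe=toe,yaw=np.degrees(np.arctan2(D[1],D[0])),edge_top=edge,q=(qe,qt))
E
python3 - <<'E'
from h import *
o=observe(); print(o['ee_pos'],o['force'],o['torque'],barstat(o))
P=[barpose(*a,y=barstat(o)['toe'][1]) for a in [(28,.0025,.059),(22,.001,.059),(16,0,.059),(10,0,.059),(4,0,.059),(0,0,.059),(-3,0,.059),(-5,0,.059)]]
for p in P[1:]: print(go(*P[0],*p))
E
```

```text
[0.66902221 0.00633466 0.08906299] [-0.8589148   0.33743447 -2.79874821] [ 0.32292122  0.04725979 -0.01184   ] {'th': np.float64(28.0044799397039), 'clear': np.float64(0.0026887058992646554), 'toe': array([ 0.01352114, -0.06465935,  0.00711   ]), 'yaw': np.float64(0.002963591948539171), 'edge_top': np.float64(0.021096376274714106), 'q': (np.float64(-0.012098432188691229), np.float64(-0.051830694263106825))}
[-0.0228 -0.      0.1234  0.      0.0333 -0.    ]
[-0.0291  0.      0.2435  0.      0.0667  0.    ]
[-0.022   0.      0.3533  0.      0.1     0.    ]
[ 0.0026 -0.      0.4593  0.      0.1333 -0.    ]
[ 0.0281  0.      0.5263  0.      0.1556 -0.    ]
[0.0518 0.     0.5741 0.     0.1722 0.    ]
[0.0696 0.     0.6046 0.     0.1833 0.    ]
```

Run:
```python
from h import *
o=observe(); y=barstat(o)['toe'][1]
for a in [(28,.0025,.059),(24,.0015,.059),(20,.0,.059),(16,0,.059),(12,0,.059),(8,0,.059),(4,0,.059),(0,0,.059),(-3,0,.059),(-5,0,.059)]: print(a,go(o['ee_pos'],o['orientation'],*barpose(*a,y=y)))
```

```text
(28, 0.0025, 0.059) [ 0.0404 -0.0001  0.002  -0.0001  0.      0.    ]
(24, 0.0015, 0.059) [ 0.023  -0.0001  0.0839 -0.0001  0.0222  0.    ]
(20, 0.0, 0.059) [ 1.670e-02 -0.000e+00  1.716e-01 -1.000e-04  4.450e-02  0.000e+00]
(16, 0, 0.059) [ 1.120e-02  0.000e+00  2.454e-01 -1.000e-04  6.670e-02 -0.000e+00]
(12, 0, 0.059) [ 1.40e-02  0.00e+00  3.19e-01 -1.00e-04  8.89e-02 -0.00e+00]
(8, 0, 0.059) [ 2.470e-02  1.000e-04  3.912e-01 -1.000e-04  1.111e-01 -0.000e+00]
(4, 0, 0.059) [ 4.300e-02  1.000e-04  4.613e-01 -1.000e-04  1.334e-01 -0.000e+00]
(0, 0, 0.059) [ 6.860e-02  1.000e-04  5.283e-01 -1.000e-04  1.556e-01 -0.000e+00]
(-3, 0, 0.059) [ 9.220e-02  2.000e-04  5.761e-01 -1.000e-04  1.722e-01 -0.000e+00]
(-5, 0, 0.059) [ 1.100e-01  2.000e-04  6.065e-01 -1.000e-04  1.834e-01 -0.000e+00]
```

First pivot down to about 4°, at which point it starts lifting.

Request:
play_rows(
  commands=[
    {"tx":0.04,"ty":0,"tz":0,"rx":0,"ry":0,"rz":0,"fingers":-1},
    {"tx":0.023,"ty":0,"tz":0.084,"rx":0,"ry":0.0222,"rz":0,"fingers":-1},
    {"tx":0.017,"ty":0,"tz":0.172,"rx":0,"ry":0.0445,"rz":0,"fingers":-1},
    {"tx":0.011,"ty":0,"tz":0.245,"rx":0,"ry":0.0667,"rz":0,"fingers":-1},
    {"tx":0.014,"ty":0,"tz":0.319,"rx":0,"ry":0.0889,"rz":0,"fingers":-1},
    {"tx":0.025,"ty":0,"tz":0.391,"rx":0,"ry":0.1111,"rz":0,"fingers":-1},
    {"tx":0.034,"ty":0,"tz":0.426,"rx":0,"ry":0.122,"rz":0,"fingers":-1},
    {"tx":0.043,"ty":0,"tz":0.461,"rx":0,"ry":0.1334,"rz":0,"fingers":-1},
    {"tx":0.043,"ty":0,"tz":0.461,"rx":0,"ry":0.1334,"rz":0,"fingers":-1},
  ],
  grip_force=120,
)

```text
clock: 5.13
ee_pos: [0.6719, -0.0102, 0.0461]
orientation: [[-0.177, 0.984, 0.011], [0.982, 0.177, -0.063], [-0.064, -0.0, -0.998]]
force: [-2.3, 10.7, -1.3]
gripper_width: 0.0207
gripper_force: 121.2
```

Run:
```python
from h import *
o=observe(); y=barstat(o)['toe'][1]
print(o['ee_pos'],o['force'],o['torque'],barstat(o))
for a in [(4,0,.059),(1,0,.059),(-2,-.0005,.059),(-4,-.001,.059),(-6,-.001,.059)]: print(a,go(*barpose(4,0,.059,y=y),*barpose(*a,y=y)))
```

```text
[ 0.6718563  -0.01019403  0.04610408] [-2.25507505 10.6933849  -1.28229635] [ 1.47577406  0.35336671 -0.00867643] {'th': np.float64(3.6736108517229513), 'clear': np.float64(0.0004421759853229859), 'toe': array([ 0.01819175, -0.06476862,  0.02860317]), 'yaw': np.float64(-0.09596837603215914), 'edge_top': np.float64(0.035783518934398975), 'q': (np.float64(0.04909799555999573), np.float64(0.047830630294914134))}
(4, 0, 0.059) [0. 0. 0. 0. 0. 0.]
(1, 0, 0.059) [-0.0037 -0.      0.0538  0.      0.0167 -0.    ]
(-2, -0.0005, 0.059) [-0.0027 -0.      0.1122  0.      0.0333 -0.    ]
(-4, -0.001, 0.059) [ 0.0006 -0.      0.1525  0.      0.0444  0.    ]
(-6, -0.001, 0.059) [ 0.0054 -0.      0.1873  0.      0.0556  0.    ]
```

Request:
play_rows(
  commands=[
    {"tx":-0.003,"ty":0,"tz":0.027,"rx":0,"ry":0.008,"rz":0,"fingers":-1},
    {"tx":-0.004,"ty":0,"tz":0.054,"rx":0,"ry":0.0167,"rz":0,"fingers":-1},
    {"tx":-0.004,"ty":0,"tz":0.083,"rx":0,"ry":0.025,"rz":0,"fingers":-1},
    {"tx":-0.003,"ty":0,"tz":0.112,"rx":0,"ry":0.0333,"rz":0,"fingers":-1},
    {"tx":0,"ty":0,"tz":0.152,"rx":0,"ry":0.0444,"rz":0,"fingers":-1},
    {"tx":0,"ty":0,"tz":0.152,"rx":0,"ry":0.0444,"rz":0,"fingers":-1},
    {"tx":0,"ty":0,"tz":0.152,"rx":0,"ry":0.0444,"rz":0,"fingers":-1},
  ],
)

```text
clock: 5.72
ee_pos: [0.6727, -0.0114, 0.0328]
orientation: [[-0.178, 0.984, -0.012], [0.981, 0.179, 0.071], [0.072, 0.001, -0.997]]
force: [-4.7, 7.1, 6.2]
gripper_width: 0.0205
gripper_force: 122.1
```

Run:
```python
from h import *
o=observe(); print(o['ee_pos'],o['force'],o['torque'],barstat(o))
B=barfromtcp(o); save('scene','s3'); save('side','d3')
q=.07
T=stand@np.block([[Ro.from_euler('y',q).as_matrix(),np.array([[.24],[0],[.024]])],[np.zeros((1,3)),1]])
T0=stand@np.block([[np.eye(3),np.array([[.24],[0],[.024]])],[np.zeros((1,3)),1]])
tray=box(-.24,.01,-.15,.15,0,.018)
lst=[(B,box(-.015,.1,-.012,.012,0,.006)+box(-.1,-.015,-.012,.012,0,.022),(255,0,0)),(T,tray,(0,200,0)),(T0,tray,(0,0,255))]
a=overlay('s3',lst,(290,220,410,400),3.3333);b=overlay('d3',lst,(230,120,350,300),3.3333)
cv2.imwrite('pics/v3.png',np.hstack([a,b]))
```

```text
[ 0.67273862 -0.01142459  0.03278565] [-4.71414063  7.05866435  6.2275276 ] [0.94164625 0.69488117 0.31743383] {'th': np.float64(-4.105817303362156), 'clear': np.float64(0.0008118184597444358), 'toe': array([ 0.01771792, -0.06518786,  0.03713152]), 'yaw': np.float64(-0.01150804801034702), 'edge_top': np.float64(0.041875112906586104), 'q': (np.float64(0.07447963711077543), np.float64(0.08583349037921609))}
```

View pics/v3.png

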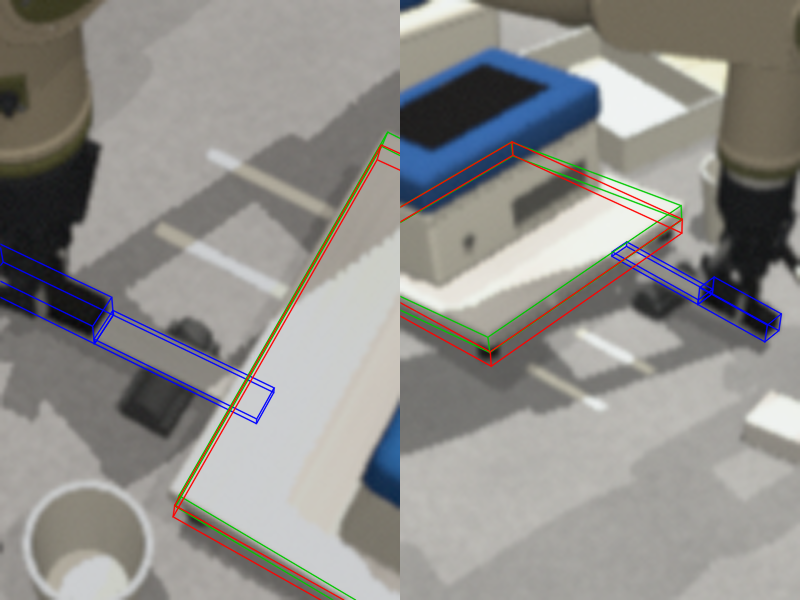

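Image and kinematics agree: the tray is at about 0.075–0.08 (its corner sits on or above the green 0.07 outline) and the bar lies over the ridge with its toe under the lip. Next I plan the withdrawal.

Run:
```python
from h import *
sd=load('side0'); print('rack corner',w(sd,[(361,226),(408,252)],0))
o=observe(); y=-.065; p0=barpose(-4,-.001,.059,y=y)
for a in [(-1,.002,.059),(3,.003,.059),(5,.003,.059),(5,.003,.02),(5,.003,-.02),(5,.003,-.035)]: 
    p=barpose(*a,y=y); print(a,p[0].round(3),go(*p0,*p))
```

```text
rack corner [[ 0.73120873 -0.09523184  0.        ]
 [ 0.75084729 -0.28469611  0.        ]]
(-1, 0.002, 0.059) [ 0.673 -0.012  0.039] [ 0.0059 -0.     -0.083  -0.     -0.0167 -0.    ]
(3, 0.003, 0.059) [ 0.673 -0.011  0.048] [ 0.0185 -0.     -0.1635 -0.     -0.0389  0.    ]
(5, 0.003, 0.059) [ 0.672 -0.011  0.051] [ 0.0274  0.     -0.1985 -0.     -0.05    0.    ]
(5, 0.003, 0.02) [ 0.679 -0.049  0.055] [-0.3593 -0.     -0.2598 -0.     -0.05    0.    ]
(5, 0.003, -0.02) [ 0.687 -0.089  0.058] [-0.7558 -0.     -0.3226 -0.     -0.05    0.    ]
(5, 0.003, -0.035) [ 0.689 -0.103  0.059] [-0.9046  0.     -0.3461 -0.     -0.05    0.    ]
```

Request:
play_rows(
  commands=[
    {"tx":0.006,"ty":0,"tz":-0.083,"rx":0,"ry":-0.0167,"rz":0,"fingers":-1},
    {"tx":0.018,"ty":0,"tz":-0.163,"rx":0,"ry":-0.0389,"rz":0,"fingers":-1},
    {"tx":0.027,"ty":0,"tz":-0.198,"rx":0,"ry":-0.05,"rz":0,"fingers":-1},
    {"tx":-0.05,"ty":0,"tz":-0.211,"rx":0,"ry":-0.05,"rz":0,"fingers":-1},
    {"tx":-0.25,"ty":0,"tz":-0.243,"rx":0,"ry":-0.05,"rz":0,"fingers":-1},
    {"tx":-0.51,"ty":0,"tz":-0.285,"rx":0,"ry":-0.05,"rz":0,"fingers":-1},
    {"tx":-0.6,"ty":-0.1,"tz":-0.5,"rx":0,"ry":-0.05,"rz":0,"fingers":-1},
    {"tx":-0.65,"ty":-0.3,"tz":-0.8,"rx":0,"ry":-0.045,"rz":0,"fingers":-1},
    {"tx":-0.7,"ty":-0.6,"tz":-1,"rx":0,"ry":-0.03,"rz":0,"fingers":-1},
    {"tx":-0.8,"ty":-1,"tz":-1,"rx":0,"ry":-0.022,"rz":0,"fingers":-1},
    {"tx":-0.8,"ty":-1,"tz":-1,"rx":0,"ry":-0.022,"rz":0,"fingers":-1},
    {"tx":-0.8,"ty":-1,"tz":-1,"rx":0,"ry":-0.022,"rz":0,"fingers":-1},
  ],
)

```text
clock: 6.82
ee_pos: [0.5874, -0.1178, 0.1251]
orientation: [[-0.175, 0.985, -0.002], [0.985, 0.175, 0.001], [0.001, -0.001, -1.0]]
force: [0.9, 0.8, -3.6]
gripper_width: 0.021
gripper_force: 120.7
```

Run:
```python
from h import *
o=observe(); print(o['ee_pos'],o['force'],o['gripper_width'],barstat(o)['th'])
R0=down(100.3); R1=down(88)
print(go(o['ee_pos'],o['orientation'],[.5,-.2,.1],R1),go(np.array([.5,-.2,.1]),R1,[.435,-.235,.0085],R1))
```

```text
[ 0.58735922 -0.11775562  0.12511937] [ 0.86413804  0.75426588 -3.64332153] 0.020999748187809194 -0.07384894982680118
[-6.5750e-01 -1.0035e+00  2.5170e-01 -5.0000e-04 -4.0000e-04  6.7000e-02] [-0.3725 -0.6374  0.915   0.      0.      0.    ]
```

Request:
play_rows(
  commands=[
    {"tx":-0.2,"ty":-0.3,"tz":0,"rx":0,"ry":0,"rz":0.02,"fingers":-1},
    {"tx":-0.4,"ty":-0.6,"tz":0.05,"rx":0,"ry":0,"rz":0.045,"fingers":-1},
    {"tx":-0.66,"ty":-0.9,"tz":0.15,"rx":0,"ry":0,"rz":0.067,"fingers":-1},
    {"tx":-0.66,"ty":-1,"tz":0.25,"rx":0,"ry":0,"rz":0.067,"fingers":-1},
    {"tx":-0.66,"ty":-1,"tz":0.25,"rx":0,"ry":0,"rz":0.067,"fingers":-1},
  ],
)

```text
clock: 7.23
ee_pos: [0.5003, -0.1996, 0.0982]
orientation: [[0.034, 0.999, -0.004], [0.999, -0.034, 0.002], [0.002, -0.004, -1.0]]
force: [-0.5, 0.9, -3.5]
gripper_width: 0.0208
gripper_force: 120.7
```

Request:
play_rows(
  commands=[
    {"tx":-0.2,"ty":-0.3,"tz":0.1,"rx":0,"ry":0,"rz":0,"fingers":-1},
    {"tx":-0.37,"ty":-0.63,"tz":0.3,"rx":0,"ry":0,"rz":0,"fingers":-1},
    {"tx":-0.37,"ty":-0.63,"tz":0.55,"rx":0,"ry":0,"rz":0,"fingers":-1},
    {"tx":-0.37,"ty":-0.63,"tz":0.75,"rx":0,"ry":0,"rz":0,"fingers":-1},
    {"tx":-0.37,"ty":-0.63,"tz":0.85,"rx":0,"ry":0,"rz":0,"fingers":-1},
    {"tx":-0.37,"ty":-0.63,"tz":0.88,"rx":0,"ry":0,"rz":0,"fingers":-1},
    {"tx":-0.37,"ty":-0.63,"tz":0.9,"rx":0,"ry":0,"rz":0,"fingers":-1},
    {"tx":-0.37,"ty":-0.63,"tz":0.9,"rx":0,"ry":0,"rz":0,"fingers":-1},
    {"tx":-0.37,"ty":-0.63,"tz":0.9,"rx":0,"ry":0,"rz":0,"fingers":-1},
  ],
)

```text
clock: 7.98
ee_pos: [0.4402, -0.2337, 0.0118]
orientation: [[0.03, 1.0, 0.002], [1.0, -0.03, -0.001], [-0.0, 0.002, -1.0]]
force: [0.3, -0.2, -2.8]
gripper_width: 0.021
gripper_force: 120.8
```

Request:
play_rows(
  commands=[
    {"tx":0,"ty":0,"tz":0.02,"rx":0,"ry":0,"rz":0,"fingers":-1},
    {"tx":0,"ty":0,"tz":0.035,"rx":0,"ry":0,"rz":0,"fingers":-1},
    {"tx":0,"ty":0,"tz":0.045,"rx":0,"ry":0,"rz":0,"fingers":-1},
    {"tx":0,"ty":0,"tz":0.045,"rx":0,"ry":0,"rz":0,"fingers":-1},
    {"tx":0,"ty":0,"tz":0.045,"rx":0,"ry":0,"rz":0,"fingers":-1},
  ],
)

```text
clock: 8.4
ee_pos: [0.4395, -0.2337, 0.0073]
orientation: [[0.031, 1.0, 0.001], [1.0, -0.031, 0.0], [0.0, 0.001, -1.0]]
force: [-1.9, 2.1, 5.8]
gripper_width: 0.0203
gripper_force: 122.2
```

Bench contact: the vertical force went from −2.8 N to +5.8 N. Release partly, then rise.

Request:
play_rows(
  commands=[
    {"tx":0,"ty":0,"tz":-0.005,"rx":0,"ry":0,"rz":0,"fingers":0.2},
    {"tx":0,"ty":0,"tz":-0.01,"rx":0,"ry":0,"rz":0,"fingers":0.2},
    {"tx":0,"ty":0,"tz":-0.01,"rx":0,"ry":0,"rz":0,"fingers":0.2},
    {"tx":0,"ty":0,"tz":-0.01,"rx":0,"ry":0,"rz":0,"fingers":0.2},
    {"tx":0,"ty":0,"tz":-0.25,"rx":0,"ry":0,"rz":0,"fingers":0.2},
    {"tx":0,"ty":0,"tz":-0.6,"rx":0,"ry":0,"rz":0,"fingers":0},
    {"tx":0,"ty":0,"tz":-1,"rx":0,"ry":0,"rz":0,"fingers":0},
    {"tx":0,"ty":0.3,"tz":-1,"rx":0,"ry":0,"rz":0,"fingers":0},
    {"tx":0,"ty":0.6,"tz":-1,"rx":0,"ry":0,"rz":-0.03,"fingers":0},
    {"tx":0,"ty":1,"tz":-1,"rx":0,"ry":0,"rz":-0.06,"fingers":0},
    {"tx":0,"ty":1,"tz":-1,"rx":0,"ry":0,"rz":-0.1,"fingers":0},
    {"tx":0,"ty":1,"tz":-1,"rx":0,"ry":0,"rz":-0.1,"fingers":0},
  ],
)

```text
clock: 9.4
ee_pos: [0.5395, -0.2361, 0.1045]
orientation: [[-0.286, 0.958, -0.002], [0.958, 0.286, 0.002], [0.002, -0.001, -1.0]]
force: [0.0, 0.1, 0.4]
gripper_width: 0.043
gripper_force: 0.0
```

Run:
```python
from h import *
o=observe(); print(o['ee_pos'],o['gripper_width'])
save('side','d4');save('wrist','w4');save('scene','s4')
bar=fr(.441,-.173,88.2); shim=fr(.6025,-.172,107); q=.075
T=stand@np.block([[Ro.from_euler('y',q).as_matrix(),np.array([[.24],[0],[.024]])],[np.zeros((1,3)),1]])
it=[(bar,box(-.015,.1,-.012,.012,0,.006)+box(-.1,-.015,-.012,.012,0,.022),(255,0,0)),(shim,box(-.05,.05,-.025,.025,0,.03)+box(-.05,-.01,-.007,.007,.03,.056),(0,0,255)),(T,box(-.24,.01,-.15,.15,0,.018),(0,200,0))]
a=overlay('d4',it,(200,120,380,300),2.2222);b=overlay('w4',it,(0,0,640,480),.625)
c=overlay('s4',it,(240,220,440,340),2)
L=np.zeros((540,800,3),np.uint8); L[:400,:400]=a[:400,:400]; L[:300,400:800]=b; L[300:540,400:800]=c
cv2.imwrite('pics/v4.png',L)
print(go(o['ee_pos'],o['orientation'],[*tf(shim,[(-.03,0,0)])[0][:2],.09],down(107)))
```

```text
[ 0.53954694 -0.23611566  0.10447515] 0.04297689861789365
[ 1.339e-01  7.888e-01  1.439e-01 -4.000e-04 -7.000e-04 -2.100e-03]
```

View pics/v4.png

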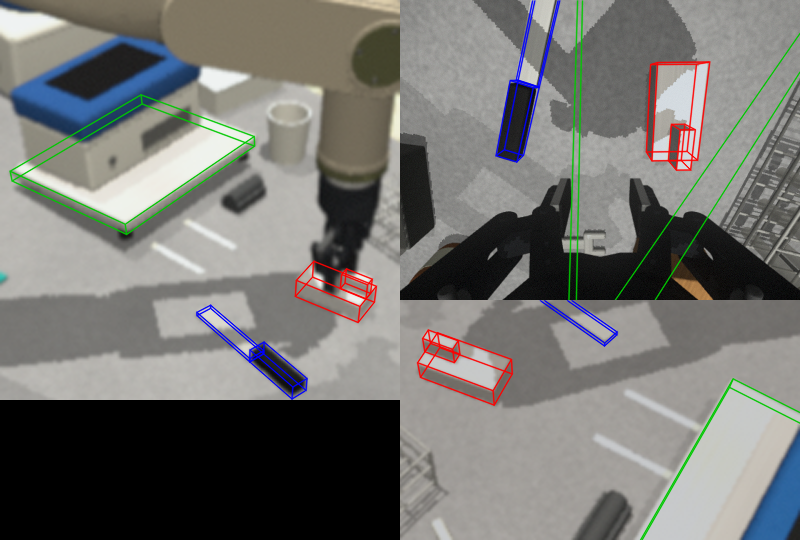

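The bar lies flat at the modelled pose, clear of everything. The tray is holding at about 0.075 (green outline matches) and the shim is where it was. Going to the fin.

Request:
play_rows(
  commands=[
    {"tx":0.05,"ty":0.3,"tz":0,"rx":0,"ry":0,"rz":0,"fingers":0},
    {"tx":0.1,"ty":0.6,"tz":0.05,"rx":0,"ry":0,"rz":0,"fingers":0},
    {"tx":0.134,"ty":0.785,"tz":0.1,"rx":0,"ry":0,"rz":-0.002,"fingers":0},
    {"tx":0.134,"ty":0.785,"tz":0.2,"rx":0,"ry":0,"rz":-0.002,"fingers":0},
    {"tx":0.134,"ty":0.785,"tz":0.4,"rx":0,"ry":0,"rz":-0.002,"fingers":0},
    {"tx":0.134,"ty":0.785,"tz":0.58,"rx":0,"ry":0,"rz":-0.002,"fingers":0},
    {"tx":0.134,"ty":0.785,"tz":0.67,"rx":0,"ry":0,"rz":-0.002,"fingers":0},
    {"tx":0.134,"ty":0.785,"tz":0.67,"rx":0,"ry":0,"rz":-0.002,"fingers":0},
    {"tx":0.134,"ty":0.785,"tz":0.67,"rx":0,"ry":0,"rz":-0.002,"fingers":0},
  ],
)

```text
clock: 10.3
ee_pos: [0.6093, -0.202, 0.039]
orientation: [[-0.283, 0.959, -0.001], [0.959, 0.283, 0.001], [0.001, -0.001, -1.0]]
force: [0.0, -1.1, 0.7]
gripper_width: 0.0428
gripper_force: 0.0
```

Request:
play_rows(
  commands=[
    {"tx":0,"ty":0,"tz":0,"rx":0,"ry":0,"rz":0,"fingers":-0.5},
    {"tx":0,"ty":0,"tz":0,"rx":0,"ry":0,"rz":0,"fingers":-1},
    {"tx":0,"ty":0,"tz":0,"rx":0,"ry":0,"rz":0,"fingers":-1},
    {"tx":0,"ty":0,"tz":0,"rx":0,"ry":0,"rz":0,"fingers":-1},
    {"tx":0,"ty":0,"tz":0,"rx":0,"ry":0,"rz":0,"fingers":-1},
    {"tx":0,"ty":0,"tz":0,"rx":0,"ry":0,"rz":0,"fingers":-1},
  ],
  grip_force=80,
)

```text
clock: 10.8
ee_pos: [0.6115, -0.2024, 0.0409]
orientation: [[-0.285, 0.959, 0.003], [0.959, 0.285, -0.001], [-0.001, 0.002, -1.0]]
force: [-0.7, 0.0, 6.5]
gripper_width: 0.0118
gripper_force: 79.1
```

Run:
```python
from h import *
o=observe(); f=lambda x,z:tf(stand,[(-.042+x-.0317,.071,z)])[0]
R=down(100.3)
print([f(x,0) for x in(-.07,.038)])
print(go(o['ee_pos'],o['orientation'],f(-.07,.062),R)); print(go(f(-.07,.062),R,f(.038,.042),R))
```

```text
[array([ 0.53883804, -0.03607924,  0.        ]), array([0.5195274 , 0.07018035, 0.        ])]
[ 1.8011e+00 -2.2260e-01 -2.1420e-01  7.0000e-04  4.0000e-04  3.4700e-02]
[1.08 0.   0.2  0.   0.   0.  ]
```

Request:
play_rows(
  commands=[
    {"tx":0,"ty":0,"tz":-0.1,"rx":0,"ry":0,"rz":0,"fingers":-1},
    {"tx":0.1,"ty":0,"tz":-0.23,"rx":0,"ry":0,"rz":0,"fingers":-1},
    {"tx":0.35,"ty":-0.05,"tz":-0.23,"rx":0,"ry":0,"rz":0.01,"fingers":-1},
    {"tx":0.6,"ty":-0.1,"tz":-0.23,"rx":0,"ry":0,"rz":0.02,"fingers":-1},
    {"tx":0.85,"ty":-0.15,"tz":-0.23,"rx":0,"ry":0,"rz":0.0347,"fingers":-1},
    {"tx":1,"ty":-0.22,"tz":-0.23,"rx":0,"ry":0,"rz":0.0347,"fingers":-1},
    {"tx":1,"ty":-0.22,"tz":-0.23,"rx":0,"ry":0,"rz":0.0347,"fingers":-1},
    {"tx":1,"ty":-0.22,"tz":-0.23,"rx":0,"ry":0,"rz":0.0347,"fingers":-1},
  ],
)

```text
clock: 11.47
ee_pos: [0.5599, -0.1113, 0.0619]
orientation: [[-0.181, 0.984, -0.001], [0.984, 0.181, 0.001], [0.001, -0.001, -1.0]]
force: [0.6, 0.2, -3.6]
gripper_width: 0.0118
gripper_force: 78.6
```

```bash
cat >> h.py <<'E'
def toshim(x,z,y=.071): return tf(stand,[(-.042+x-.0317,y,z)])[0]
E
python3 - <<'E'
from h import *
o=observe(); print(o['ee_pos'],o['gripper_width'],o['force']);save('wrist','w5');save('side','d5')
print(go(o['ee_pos'],o['orientation'],toshim(-.07,.062),down(100.3)))
E
```

```text
[ 0.55993092 -0.11134127  0.06189107] 0.011787642074131745 [ 0.59530255  0.16499855 -3.64042875]
[ 7.783e-01 -7.160e-02 -3.000e-04 -3.000e-04 -3.000e-04  6.000e-04]
```

Request:
play_rows(
  commands=[
    {"tx":0.25,"ty":-0.03,"tz":0,"rx":0,"ry":0,"rz":0,"fingers":-1},
    {"tx":0.5,"ty":-0.05,"tz":0,"rx":0,"ry":0,"rz":0,"fingers":-1},
    {"tx":0.7,"ty":-0.072,"tz":0.05,"rx":0,"ry":0,"rz":0,"fingers":-1},
    {"tx":0.78,"ty":-0.072,"tz":0.12,"rx":0,"ry":0,"rz":0,"fingers":-1},
    {"tx":0.78,"ty":-0.072,"tz":0.18,"rx":0,"ry":0,"rz":0,"fingers":-1},
    {"tx":0.78,"ty":-0.072,"tz":0.18,"rx":0,"ry":0,"rz":0,"fingers":-1},
    {"tx":0.78,"ty":-0.072,"tz":0.18,"rx":0,"ry":0,"rz":0,"fingers":-1},
  ],
)

```text
clock: 12.15
ee_pos: [0.5397, -0.0378, 0.0436]
orientation: [[-0.178, 0.984, -0.001], [0.984, 0.178, 0.0], [0.0, -0.001, -1.0]]
force: [0.3, -0.2, -3.8]
gripper_width: 0.0117
gripper_force: 78.6
```

Run:
```python
from h import *
o=observe(); print(o['ee_pos'],o['gripper_width'],o['force'])
print(go(o['ee_pos'],o['orientation'],toshim(.038,.041),down(100.3)))
```

```text
[ 0.53968964 -0.03780032  0.04357655] 0.011712870391366644 [ 0.254796   -0.23750414 -3.81460459]
[ 1.0984e+00 -5.6000e-03  2.6200e-02 -3.0000e-04 -1.0000e-04 -1.0000e-04]
```

Request:
play_rows(
  commands=[
    {"tx":0.15,"ty":-0.005,"tz":0.01,"rx":0,"ry":0,"rz":0,"fingers":-1},
    {"tx":0.3,"ty":-0.005,"tz":0.015,"rx":0,"ry":0,"rz":0,"fingers":-1},
    {"tx":0.45,"ty":-0.005,"tz":0.015,"rx":0,"ry":0,"rz":0,"fingers":-1},
    {"tx":0.58,"ty":-0.005,"tz":0.015,"rx":0,"ry":0,"rz":0,"fingers":-1},
    {"tx":0.7,"ty":-0.005,"tz":0.015,"rx":0,"ry":0,"rz":0,"fingers":-1},
    {"tx":0.82,"ty":-0.005,"tz":0.015,"rx":0,"ry":0,"rz":0,"fingers":-1},
    {"tx":0.92,"ty":-0.005,"tz":0.015,"rx":0,"ry":0,"rz":0,"fingers":-1},
    {"tx":1,"ty":-0.005,"tz":0.015,"rx":0,"ry":0,"rz":0,"fingers":-1},
    {"tx":1,"ty":-0.005,"tz":0.02,"rx":0,"ry":0,"rz":0,"fingers":-1},
    {"tx":1,"ty":-0.005,"tz":0.02,"rx":0,"ry":0,"rz":0,"fingers":-1},
  ],
)

```text
clock: 12.98
ee_pos: [0.5212, 0.0619, 0.0421]
orientation: [[-0.18, 0.984, -0.0], [0.984, 0.18, 0.0], [0.0, -0.0, -1.0]]
force: [-0.3, 0.4, -3.9]
gripper_width: 0.0119
gripper_force: 78.7
```

Request:
play_rows(
  commands=[
    {"tx":0.05,"ty":0,"tz":0,"rx":0,"ry":0,"rz":0,"fingers":-1},
    {"tx":0.1,"ty":0,"tz":0.005,"rx":0,"ry":0,"rz":0,"fingers":-1},
    {"tx":0.1,"ty":0,"tz":0.015,"rx":0,"ry":0,"rz":0,"fingers":-1},
    {"tx":0.1,"ty":0,"tz":0.015,"rx":0,"ry":0,"rz":0,"fingers":-1},
    {"tx":0.1,"ty":0,"tz":0.015,"rx":0,"ry":0,"rz":0,"fingers":-1},
  ],
)

```text
clock: 13.4
ee_pos: [0.5197, 0.0715, 0.0409]
orientation: [[-0.179, 0.984, 0.0], [0.984, 0.179, 0.001], [0.001, 0.001, -1.0]]
force: [0.7, 1.6, -0.3]
gripper_width: 0.0119
gripper_force: 79.0
```

Run:
```python
from h import *
o=observe(); print(o['ee_pos'],o['gripper_width'],o['force'],np.linalg.inv(stand)@np.r_[o['ee_pos'],1],toshim(.038,.041))
```

```text
[0.51974864 0.07153401 0.04090308] 0.011879599730227229 [ 0.73184938  1.55760335 -0.33662936] [-0.03440771  0.07054029  0.04090308  1.        ] [0.5195274  0.07018035 0.041     ]
```

Shim at lane x≈0.039, resting on the bench. Release, rise, and turn the tool 90° so the wrist camera stays clear of the analyser.

Request:
play_rows(
  commands=[
    {"tx":0,"ty":0,"tz":0,"rx":0,"ry":0,"rz":0,"fingers":-0.1},
    {"tx":0,"ty":0,"tz":0,"rx":0,"ry":0,"rz":0,"fingers":-0.1},
    {"tx":0,"ty":0,"tz":-0.02,"rx":0,"ry":0,"rz":0,"fingers":-0.1},
    {"tx":0,"ty":0,"tz":-0.2,"rx":0,"ry":0,"rz":0,"fingers":-0.1},
    {"tx":-0.1,"ty":0,"tz":-0.5,"rx":0,"ry":0,"rz":0,"fingers":-0.1},
    {"tx":-0.3,"ty":0,"tz":-0.9,"rx":0,"ry":0,"rz":0,"fingers":-0.5},
    {"tx":-0.5,"ty":0,"tz":-1,"rx":0,"ry":0,"rz":0.03,"fingers":-1},
    {"tx":-0.5,"ty":0,"tz":-1,"rx":0,"ry":0,"rz":0.07,"fingers":-1},
    {"tx":-0.5,"ty":0,"tz":-1,"rx":0,"ry":0,"rz":0.11,"fingers":-1},
    {"tx":-0.5,"ty":0,"tz":-1,"rx":0,"ry":0,"rz":0.15,"fingers":-1},
    {"tx":-0.5,"ty":0,"tz":-1,"rx":0,"ry":0,"rz":0.19,"fingers":-1},
    {"tx":-0.5,"ty":0,"tz":-1,"rx":0,"ry":0,"rz":0.22,"fingers":-1},
  ],
)

```text
clock: 14.4
ee_pos: [0.5287, 0.0218, 0.1411]
orientation: [[0.495, 0.869, 0.001], [0.869, -0.495, 0.0], [0.001, 0.0, -1.0]]
force: [0.5, -0.1, 0.8]
gripper_width: 0.0002
gripper_force: 0.0
```

Request:
play_rows(
  commands=[
    {"tx":0,"ty":0,"tz":0,"rx":0,"ry":0,"rz":0.04,"fingers":-1},
    {"tx":0,"ty":0,"tz":0,"rx":0,"ry":0,"rz":0.08,"fingers":-1},
    {"tx":0,"ty":0,"tz":0,"rx":0,"ry":0,"rz":0.12,"fingers":-1},
    {"tx":0,"ty":0,"tz":0,"rx":0,"ry":0,"rz":0.16,"fingers":-1},
    {"tx":0,"ty":0,"tz":0,"rx":0,"ry":0,"rz":0.2,"fingers":-1},
    {"tx":0,"ty":0,"tz":0,"rx":0,"ry":0,"rz":0.24,"fingers":-1},
    {"tx":0,"ty":0,"tz":0,"rx":0,"ry":0,"rz":0.28,"fingers":-1},
    {"tx":0,"ty":0,"tz":0,"rx":0,"ry":0,"rz":0.28,"fingers":-1},
    {"tx":0,"ty":0,"tz":0,"rx":0,"ry":0,"rz":0.28,"fingers":-1},
  ],
)

```text
clock: 15.15
ee_pos: [0.5286, 0.022, 0.1409]
orientation: [[0.983, 0.182, 0.0], [0.182, -0.983, 0.001], [0.0, -0.0, -1.0]]
force: [-0.2, 0.5, 0.7]
gripper_width: -0.0
gripper_force: 0.0
```

Run:
```python
from h import *
o=observe(); print(o['ee_pos'],o['joint_pos'],o['orientation'],o['gripper_width'],o['force'])
save('scene','s6');save('side','d6')
print(go(o['ee_pos'],o['orientation'],tf(stand,[(.02,.05,.075)])[0],down(10.3)))
# shim check: grey-level edges of modelled fin vs image by search over pose
s=load('d6'); t=load('s6')
G=[cv2.GaussianBlur(cv2.cvtColor(x['img'],cv2.COLOR_RGB2GRAY).astype(np.float32),(0,0),1) for x in (s,t)]
M=[np.hypot(cv2.Sobel(g,cv2.CV_32F,1,0),cv2.Sobel(g,cv2.CV_32F,0,1)) for g in G]
segs=[e for e in box(-.05,-.01,-.007,.007,.03,.056)[4:8]]+[((-.05,-.025,.03),(-.012,-.025,.03)),((-.05,.025,.03),(-.012,.025,.03)),((-.05,-.025,.03),(-.05,.025,.03))]
P=np.array([np.array(a)+(np.array(b)-a)*k for a,b in segs for k in np.linspace(0,1,15)])
best=[]
for x in np.arange(.02,.06,.002):
  for y in np.arange(-.012,.013,.002):
    for yw in (-4,-2,0,2,4):
      L=stand@fr(-.042+x,.071+y,yw); sc=0
      for S,m in((s,M[0]),(t,M[1])):
        uv=proj(S,tf(L,P)).astype(np.float32); sc+=cv2.remap(m,uv[:,0].reshape(1,-1),uv[:,1].reshape(1,-1),cv2.INTER_LINEAR).mean()
      best.append((sc,x,y,yw))
print(np.round(sorted(best)[-5:],4))
```

```text
[0.52860325 0.02199278 0.14091978] [-3.19195268e+00  5.13341485e-03  1.02664875e+02  3.09045716e-02
  7.73123776e+01  7.62961093e+01] [[ 9.83238437e-01  1.82324063e-01  3.36279123e-04]
 [ 1.82323881e-01 -9.83238396e-01  5.08279870e-04]
 [ 4.23314196e-04 -4.38448589e-04 -9.99999814e-01]] -4.8384506981098903e-05 [-0.24192624  0.47506528  0.68676398]
[ 2.1030e-01 -1.0463e+00  6.5970e-01 -1.0000e-04 -1.0000e-04  1.1000e-03]
[[ 1.483041e+02  4.000000e-02  0.000000e+00  2.000000e+00]
 [ 1.484683e+02  3.800000e-02 -2.000000e-03  0.000000e+00]
 [ 1.488530e+02  4.000000e-02 -2.000000e-03 -2.000000e+00]
 [ 1.491682e+02  3.800000e-02  0.000000e+00  2.000000e+00]
 [ 1.495128e+02  3.800000e-02 -2.000000e-03 -2.000000e+00]]
```

Image-edge matching confirms the shim at lane (0.038, −0.001), yaw about 0. Moving over the lip and pressing down.

Request:
play_rows(
  commands=[
    {"tx":0.05,"ty":-0.3,"tz":0,"rx":0,"ry":0,"rz":0,"fingers":-1},
    {"tx":0.1,"ty":-0.6,"tz":0,"rx":0,"ry":0,"rz":0,"fingers":-1},
    {"tx":0.2,"ty":-0.9,"tz":0.15,"rx":0,"ry":0,"rz":0,"fingers":-1},
    {"tx":0.2,"ty":-1,"tz":0.4,"rx":0,"ry":0,"rz":0,"fingers":-1},
    {"tx":0.2,"ty":-1,"tz":0.65,"rx":0,"ry":0,"rz":0,"fingers":-1},
    {"tx":0.2,"ty":-1,"tz":0.75,"rx":0,"ry":0,"rz":0,"fingers":-1},
    {"tx":0.2,"ty":-1,"tz":0.75,"rx":0,"ry":0,"rz":0,"fingers":-1},
  ],
)

```text
clock: 15.83
ee_pos: [0.5276, 0.1238, 0.0625]
orientation: [[0.983, 0.181, -0.006], [0.181, -0.983, -0.0], [-0.006, -0.001, -1.0]]
force: [-0.6, 0.1, -0.5]
gripper_width: -0.0001
gripper_force: 0.0
```

Request:
play_rows(
  commands=[
    {"tx":0,"ty":0,"tz":0.03,"rx":0,"ry":0,"rz":0,"fingers":-1},
    {"tx":0,"ty":0,"tz":0.06,"rx":0,"ry":0,"rz":0,"fingers":-1},
    {"tx":0,"ty":0,"tz":0.09,"rx":0,"ry":0,"rz":0,"fingers":-1},
    {"tx":0,"ty":0,"tz":0.11,"rx":0,"ry":0,"rz":0,"fingers":-1},
    {"tx":0,"ty":0,"tz":0.11,"rx":0,"ry":0,"rz":0,"fingers":-1},
  ],
)

```text
clock: 16.25
ee_pos: [0.5318, 0.1234, 0.0563]
orientation: [[0.984, 0.179, 0.003], [0.179, -0.984, 0.0], [0.003, 0.0, -1.0]]
force: [1.1, -0.9, 2.3]
gripper_width: 0.0001
gripper_force: 0.8
```

Request:
play_rows(
  commands=[
    {"tx":0,"ty":0,"tz":0.02,"rx":0,"ry":0,"rz":0,"fingers":-1},
    {"tx":0,"ty":0,"tz":0.035,"rx":0,"ry":0,"rz":0,"fingers":-1},
    {"tx":0,"ty":0,"tz":0.05,"rx":0,"ry":0,"rz":0,"fingers":-1},
    {"tx":0,"ty":0,"tz":0.05,"rx":0,"ry":0,"rz":0,"fingers":-1},
    {"tx":0,"ty":0,"tz":0.05,"rx":0,"ry":0,"rz":0,"fingers":-1},
  ],
)

```text
clock: 16.67
ee_pos: [0.5318, 0.1237, 0.0512]
orientation: [[0.984, 0.179, 0.003], [0.179, -0.984, 0.0], [0.003, 0.0, -1.0]]
force: [1.5, -4.5, 5.4]
gripper_width: -0.0002
gripper_force: 2.7
```

Request:
play_rows(
  commands=[
    {"tx":0,"ty":0,"tz":0.01,"rx":0,"ry":0,"rz":0,"fingers":-1},
    {"tx":0,"ty":0,"tz":0.02,"rx":0,"ry":0,"rz":0,"fingers":-1},
    {"tx":0,"ty":0,"tz":0.02,"rx":0,"ry":0,"rz":0,"fingers":-1},
    {"tx":0,"ty":0,"tz":0.02,"rx":0,"ry":0,"rz":0,"fingers":-1},
  ],
)

```text
clock: 17.0
ee_pos: [0.5317, 0.1238, 0.0491]
orientation: [[0.984, 0.179, 0.003], [0.179, -0.984, 0.0], [0.003, 0.0, -1.0]]
force: [0.2, -3.9, 5.4]
gripper_width: 0.0005
gripper_force: 2.5
```

Request:
play_rows(
  commands=[
    {"tx":0,"ty":0,"tz":0.01,"rx":0,"ry":0,"rz":0,"fingers":-1},
    {"tx":0,"ty":0,"tz":0.015,"rx":0,"ry":0,"rz":0,"fingers":-1},
    {"tx":0,"ty":0,"tz":0.015,"rx":0,"ry":0,"rz":0,"fingers":-1},
    {"tx":0,"ty":0,"tz":0.015,"rx":0,"ry":0,"rz":0,"fingers":-1},
  ],
)

```text
clock: 17.33
ee_pos: [0.5318, 0.1238, 0.0488]
orientation: [[0.984, 0.179, 0.003], [0.179, -0.984, 0.0], [0.003, 0.0, -1.0]]
force: [-5.4, -4.7, 17.8]
gripper_width: -0.0001
gripper_force: 8.6
```

Force jumped to 18 N at z = 0.0488, exactly the predicted seated height (joint about 0.031). Lift away and check numerically.

Request:
play_rows(
  commands=[
    {"tx":0,"ty":0,"tz":-0.03,"rx":0,"ry":0,"rz":0,"fingers":-1},
    {"tx":0,"ty":0,"tz":-0.25,"rx":0,"ry":0,"rz":0,"fingers":-1},
    {"tx":0,"ty":0.2,"tz":-0.6,"rx":0,"ry":0,"rz":0,"fingers":-1},
    {"tx":0,"ty":0.5,"tz":-1,"rx":0,"ry":0,"rz":0,"fingers":-1},
    {"tx":0,"ty":0.8,"tz":-1,"rx":0,"ry":0,"rz":0,"fingers":-1},
    {"tx":0,"ty":1,"tz":-1,"rx":0,"ry":0,"rz":0,"fingers":-1},
    {"tx":0,"ty":1,"tz":-1,"rx":0,"ry":0,"rz":0,"fingers":-1},
    {"tx":0,"ty":1,"tz":-1,"rx":0,"ry":0,"rz":0,"fingers":-1},
  ],
)

```text
clock: 18.0
ee_pos: [0.5481, 0.0251, 0.1462]
orientation: [[0.984, 0.177, -0.0], [0.177, -0.984, 0.001], [0.0, -0.001, -1.0]]
force: [-0.2, 1.0, -0.0]
gripper_width: 0.0002
gripper_force: 0.0
```

Run:
```python
from h import *
s=save('side','d7');t=save('scene','s7')
M=[]
for x in (s,t):
    g=cv2.GaussianBlur(cv2.cvtColor(x['img'],cv2.COLOR_RGB2GRAY).astype(np.float32),(0,0),1); M.append(np.hypot(cv2.Sobel(g,cv2.CV_32F,1,0),cv2.Sobel(g,cv2.CV_32F,0,1)))
def score(T,segs):
    P=np.array([np.array(a)+(np.array(b)-np.array(a))*k for a,b in segs for k in np.linspace(0,1,15)]); r=0
    for S,m in zip((s,t),M):
        uv=proj(S,tf(T,P)).astype(np.float32); r+=cv2.remap(m,uv[:,0].reshape(1,-1),uv[:,1].reshape(1,-1),cv2.INTER_LINEAR).mean()
    return r
segs=box(-.05,-.01,-.007,.007,.03,.056)[4:8]+[((-.05,-.025,.03),(-.012,-.025,.03)),((-.05,.025,.03),(-.012,.025,.03)),((-.05,-.025,.03),(-.05,.025,.03))]
print('shim',np.round(sorted((score(stand@fr(-.042+x,.071+y,a),segs),x,y,a) for x in np.arange(.02,.06,.002) for y in np.arange(-.012,.013,.002) for a in(-4,-2,0,2,4))[-3:],4))
def tr(q): return stand@np.block([[Ro.from_euler('y',q).as_matrix(),np.array([[.24],[0],[.024]])],[np.zeros((1,3)),1]])
e=[((-.24,-.15,.018),(-.24,.15,.018)),((-.24,.15,.018),(-.1,.15,.018)),((-.24,-.15,.018),(-.18,-.15,.018))]
print('tray',np.round(sorted((score(tr(q),e),q) for q in np.arange(0,.1,.005))[-4:],3))
```

```text
shim [[ 1.467681e+02  4.000000e-02  0.000000e+00  2.000000e+00]
 [ 1.498945e+02  4.000000e-02 -1.200000e-02  4.000000e+00]
 [ 1.514738e+02  4.200000e-02 -1.200000e-02  4.000000e+00]]
tray [[3.11602e+02 1.00000e-02]
 [3.14956e+02 2.50000e-02]
 [3.15449e+02 1.50000e-02]
 [3.16399e+02 2.00000e-02]]
```

Run:
```python
from h import *
L=stand@fr(-.042+.038,.071,0)
for a,b in (('d6','d7'),('s6','s7'),('d2','d7'),('s3','s7'),('d3','d7')):
    A,B=load(a),load(b); c=proj(A,tf(L,[(-.03,0,.045)]))[0].astype(int)
    g=[cv2.cvtColor(x['img'],cv2.COLOR_RGB2GRAY) for x in(A,B)]
    t=g[0][c[1]-7:c[1]+8,c[0]-9:c[0]+10]
    w_=g[1][c[1]-15:c[1]+16,c[0]-17:c[0]+18]; r=cv2.matchTemplate(w_,t,cv2.TM_CCOEFF_NORMED); 
    print(a,b,'fin',np.round(r.max(),3),np.subtract(cv2.minMaxLoc(r)[3],(8,8)))
# tray bias: edge score per epoch
def tr(q): return stand@np.block([[Ro.from_euler('y',q).as_matrix(),np.array([[.24],[0],[.024]])],[np.zeros((1,3)),1]])
e=[((-.24,.15,.018),(-.24,-.15,.018)),((-.24,.15,.018),(-.1,.15,.018))]
P=np.array([np.array(a)+(np.array(b)-np.array(a))*k for a,b in e for k in np.linspace(.02,.98,60)])
for n in ('side0','d6','d7','scene0','s6','s7'):
    S=load(n); g=cv2.GaussianBlur(cv2.cvtColor(S['img'],cv2.COLOR_RGB2GRAY).astype(np.float32),(0,0),.7); m=np.hypot(cv2.Sobel(g,cv2.CV_32F,1,0),cv2.Sobel(g,cv2.CV_32F,0,1))
    qs=np.arange(-.03,.12,.0025); v=[]
    for q in qs:
        uv=proj(S,tf(tr(q),P)).astype(np.float32); v.append(np.median(cv2.remap(m,uv[:,:1],uv[:,1:],cv2.INTER_LINEAR)))
    i=np.argsort(v)[-4:]; print(n,np.round(qs[i],4),np.round(np.array(v)[i]))
```

```text
d6 d7 fin 0.672 [1 0]
s6 s7 fin 0.96 [0 0]
d2 d7 fin 0.731 [ 8 -7]
s3 s7 fin 0.704 [3 3]
d3 d7 fin 0.642 [ 8 -6]
side0 [-0.005  -0.0075 -0.015  -0.0175] [249. 250. 251. 252.]
d6 [0.0975 0.07   0.0925 0.095 ] [218. 219. 220. 221.]
d7 [0.01   0.0175 0.0125 0.015 ] [230. 232. 236. 238.]
scene0 [-0.015  -0.0125 -0.01   -0.0075] [114. 116. 117. 118.]
s6 [0.07   0.0625 0.065  0.0675] [64. 64. 64. 64.]
s7 [0.025  0.0275 0.0325 0.03  ] [70. 70. 71. 72.]
```

```bash
python3 -c "from station import job_done; print(job_done())"
```

```text
the job is handed in; nothing more can be done
None
```

I handed the job in at about 18 s on the robot clock, and no verdict came back. By my own measurements the stand sits on the shim (joint about 0.03, inferred from an 18 N stop at the predicted height), the shim is about 46 mm under the edge, and the bar was last checked flat and clear of stand and block before the shim went in.

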